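Switch on the blender under its splash guard

TASK

Power up the blender: lift the yellow splash guard on the cart by its bail until it stands fully open, flip the toggle beneath all the way over to on, then lower the guard again by hand until it is fully shut, gently, without letting it drop or slam. Leave the fridge's dark-grey-guarded switch alone and do not shift the other things on the tray.

Things in the scene. Friction and masses are not known exactly. Their poses are not given: they have to be found in the camera images.
- yellow_switch: the BLENDER's switch: a white box 150 x 150 x 45 mm (x, y, z) screwed down flat on the tray, carrying a yellow plastic splash guard with a toggle beneath. Origin: centre of its underside. Its own x points from the guard's front edge to its hinge (roughly away from the robot, yaw up to 0.5 rad), y to the left, z up
- yellow_guard (a joint): angle of the yellow guard: 0 shut, 1.75 its stop, tipped backwards. A hood open below, 100 deep (x) x 120 wide (y) x 55 mm high, 150 g, with a steel bail in front to lift it by. Hinge parallel to the box's y, at (0.055, 0, 0.046) m in the box frame. Light hinge: let go above about 1.25 rad it tips back onto its stop, at 0.75 to 1.25 rad it balances, lower down it drops shut
- yellow_guard_bar (a point): middle of the yellow guard's bail, a round bar 10 mm thick, 90 mm long, parallel to the hinge; when shut 125 mm in front of and 85 mm above the hinge (131 mm above the tray). It stands 25 mm in front of and 30 mm above the hood's front top edge, free all round, and turns within a light pinch. It moves with the guard
- yellow_guard_hinge (a point): middle of the yellow guard's hinge axis, 46 mm above the tray; the axis is the box's y
- yellow_toggle (a joint): angle of the blender's toggle: 0 = off, leaning 0.5 rad to the box's -y side (red dot); 1.0 = on, leaning 0.5 rad to the +y side (green dot); both ends are stops; it stays where it is left, about 0.06 N m to move
- yellow_toggle_tip (a point): tip of the blender's toggle, a rod 46 mm long and 12 to 16 mm thick with a red cap, pivoted at (-0.008, 0, 0.046) m in the box frame and swinging in the box's y-z plane; about 86 mm above the tray
- grey_switch: the FRIDGE's switch, not to be touched: a white box 150 x 150 x 45 mm (x, y, z) screwed down flat on the tray, carrying a dark grey plastic splash guard with a toggle beneath. Origin: centre of its underside. Its own x points from the guard's front edge to its hinge (roughly away from the robot, yaw up to 0.5 rad), y to the left, z up. Same shape as the blender's switch
- grey_guard (a joint): angle of the grey guard, 0 = shut; must stay shut
- grey_toggle (a joint): angle of the fridge's toggle beneath the grey guard, starts on (1.0)
- blender_base: black plastic blender base, loose, 200 x 180 x 150 mm plus a short drive stub, origin at the centre of its underside; bystander
- jug: glass jug standing upside down, 130 mm across at the tray, 170 mm high, handle at its +y; origin at the centre of its underside; bystander
- sieve: steel sieve lying mouth down, 168 mm across, 65 mm high, 12 mm thick handle reaching 210 mm from the centre to its +y; origin at the centre of its underside; bystander
- tub: clear plastic tub with blue lid, 160 x 120 x 87 mm, origin at the centre of its underside; bystander
- scraper: red silicone scraper lying flat between the switches, 233 mm long along its x (105 mm back, 128 mm forward of the origin), 42 mm wide, 14 mm high; bystander
- spice_jar: jar with green cap, 56 mm across, 95 mm high, origin at the centre of its underside; bystander
Not all that is in view belongs to the job. Leave any brown or orange look-alike of the yellow_switch alone.

How it is judged (in metres and radians):
On the way, in this order (a step that is already met when the one before it is completed fails the run):
1. the yellow guard stands open (past 1.3 rad, about 75 degrees) (value of joint yellow_guard above 1.3 rad), for 0.2 s.
2. the blender's toggle is over to on (above 0.85) while the guard is open (value of joint yellow_toggle above 0.85 rad and value of joint yellow_guard above 0.8 rad), for 0.2 s.
3. the yellow guard is shut again over the switched-on toggle (value of joint yellow_guard below 0.05 rad and value of joint yellow_toggle above 0.85 rad), for 0.2 s.
At the end, for the whole second after the job is handed in: Yellow guard shut (within 0.05 rad) and at rest, blender toggle on (above 0.85 rad), grey guard shut (within 0.05 rad), fridge toggle still on (above 0.85 rad), each bystander within 20 mm of its start (all of step 3 and value of joint grey_guard below 0.05 rad and value of joint grey_toggle above 0.85 rad and distance of each of blender_base, jug, sieve, tub, scraper, spice_jar from where it was at the start of the episode below 0.02 m and velocity of joint yellow_guard between -0.1 and 0.1 rad/s); the robot touches nothing.
It fails at once if the yellow guard slams: it is falling faster than 4 rad/s within the last 0.4 rad before shut (value of joint yellow_guard below 0.4 rad and velocity of joint yellow_guard below -4 rad/s).
It fails at once if the fridge's grey guard is lifted (0.15 rad) or its toggle moved below 0.85 rad (value of joint grey_guard above 0.15 rad or value of joint grey_toggle below 0.85 rad).
It fails at once if a bystander is shifted by more than 30 mm (distance of any of blender_base, jug, sieve, tub, scraper, spice_jar from where it was at the start of the episode above 0.03 m).
It also fails if it takes over 67 s, if anything falls off the work surface, if the arm or the gripper's body presses on something with over 40 N, if the wrist force passes 120 N, or if a joint passes its speed limit or range.

ROBOT

A 6-joint arm with a two-finger parallel gripper is mounted at the origin on the work surface. World frame = base frame: x ahead of the robot, y to its left, z up, the work surface at z = 0. Lengths are in m, angles in degrees, forces in N, time in s.
With the tool pointing down it reaches from about 0.3 to 0.75 m from the base axis. Payload 8.5 kg.
Tool frame: the origin (TCP) lies on the centre line of the jaws, within the pads' length; the fingertips stand 14 mm ahead of it and the grasp point (between the pads) lies 5 mm behind it; z points along the fingers, x is the direction in which the jaws open and shut, and the axes are right-handed (so a half turn about z gives the same grasp; the last joint's range is limited). The gripper opens to 85 mm and grips with 20 to 120 N. Pads are 22 mm wide; open, the fingers measure 114 mm over their backs; the gripper's body (76 mm by 85 mm) begins 54 mm behind the grasp point. The pads swing forward as they close: fully open they stand 13 mm farther back than shut.
Start: joints at [60.373, 21.807, 74.336, -0, 83.858, -12.336], TCP at [0.163, 0.525, 0.245] pointing down, gripper open.
Joint ranges: [-178.18, 178.18], [-50.72, 133.34], [12.68, 142.11], [-81.47, 261.47], [9.98, 163.14], [-165.26, 165.26]. Speed limits (degrees/s): [136.94, 136.94, 180, 180, 180, 180].

INTERFACE

Orientations are given as a 3x3 rotation matrix whose columns are the frame's x, y, z axes.
In Python, from rig import * gives the robot as it stands.
- The arm moves only by the shell command python3 -m crank 'ROWS' [FORCE]. ROWS is JSON, one flat list of numbers, 7 for each row, row after row: the turn, a rotation vector about the world's x, y, z in rad, then the shift along the world's x, y, z in m, then the opening in per cent of the stroke, from 0 (shut) to 100 (fully open). A call has 1 to 20 rows; each row shifts and turns the commanded pose from where the row before left it; what a row does not reach is not made up. A row lasts 1/10 s, in which the tool goes at most 50 mm and 8.59 degrees, less where a joint would pass 70% of its speed; a pose out of reach is approached as far as the arm can. A call is refused whole if a number of a shift passes 0.05 or a number of a turn 0.15, either way. A call with a gripper value outside its range is refused whole. The fingers move at their own pace and stop on an object; FORCE is the grip in N (left out, the last holds). Time passes only in rows, so rows that do not move let the fingers close. It gives the time, the measured TCP pose, the force and the opening at its end, in the units of the state.
- observe(): the state, without advancing time (a new reading comes with each control period).
- get_image(name): name is "scene" or "side" or "wrist"; returns a dict with "frame" (384x512x3 uint8, red, green, blue), "fov_y" (degrees; the focal length in pixels is half the picture's height over the tangent of half this angle, whatever the lens; pixels are square), "cx", "cy" (the principal point, pixels), "k1" (the pictures are not rectified: a ray, as slopes to the right and down, at radius r is drawn at 1 + k1 r^2 times it, then the intrinsics apply), "world_to_cam" (4x4, takes a point from world to camera coordinates). Camera axes: x right, y up, looking along -z (the intrinsics and any distortion apply to the point x, -y, -z); pixel columns grow to the right and rows downward; lengths in m; the calibration is good to about 2 mm. A picture is of the moment at which its call begins. There is no depth.
- close_job(): hands the job in, once; it reports no verdict.
The state is a dict: "time_s": time; "q": joint angles; "qvel": joint speeds; "joint_efforts": joint torques, N m; "position": TCP position; "tool_rot": TCP orientation; "ft_force": force on the tool from outside, world axes, zero at the start; "wrist_torque": the same for the moment, N m; "grip_width": finger opening in m.
Only numpy, scipy, OpenCV 4.12 (cv2) and the standard library are available. Lean on these libraries where they do the work, as an engineer would, in place of code of your own. Each camera call takes 0.05 s, during which the arm holds its last target. There are 200 camera calls.

## Working session

There is one attempt and no reset: what is moved stays moved. The work goes in short steps, Python scripts to look and compute and a shell command to move; the robot and the scene stay as the last step left them, time stands still between calls to the robot, and variables do not carry over. Pictures are saved under pics/ and viewed, about 8 in all and at most 12, crops included, and the job is handed in when it is done.

```bash
mkdir -p pics; ls; cat > h.py <<'E'
from rig import *
import numpy as np, cv2
def K(im):
    h,w=im["frame"].shape[:2]; f=h/2/np.tan(np.radians(im["fov_y"])/2)
    return np.array([[f,0,im["cx"]],[0,f,im["cy"]],[0,0,1]]), np.array([im["k1"],0,0,0,0.])
F=np.diag([1,-1,-1,1.])
def proj(im,P):
    k,d=K(im); T=F@np.array(im["world_to_cam"])
    return cv2.projectPoints(np.array(P,float).reshape(-1,3),cv2.Rodrigues(T[:3,:3])[0],T[:3,3],k,d)[0][:,0]
def ray(im,uv):
    k,d=K(im); T=F@np.array(im["world_to_cam"])
    n=cv2.undistortPoints(np.array([[uv]],float),k,d)[0,0]
    R=T[:3,:3]; return -R.T@T[:3,3], R.T@np.array([n[0],n[1],1])
def atz(im,uv,z):
    c,r=ray(im,uv); return c+r*(z-c[2])/r[2]
def save(im,name,box=None,s=1.5):
    a=im["frame"][:,:,::-1]
    if box: a=a[box[1]:box[3],box[0]:box[2]]
    cv2.imwrite("pics/"+name,cv2.resize(a,None,fx=s,fy=s,interpolation=cv2.INTER_CUBIC))
E
python3 - <<'E'
from h import *
import pickle
for n in("scene","side"):
    im=get_image(n); save(im,n+"0.png"); pickle.dump(im,open(n+"0.pkl","wb"))
    print(n,im["fov_y"],im["cx"],im["cy"],im["k1"],ray(im,(256,192)))
s=observe();print(s["position"],s["tool_rot"],s["ft_force"],s["time_s"])
E
```

```text
pics
scene 44.47480504199446 257.52425700540044 189.08753457437655 -0.12338335974318708 (array([1.23475047, 0.703336  , 1.3092153 ]), array([-0.44562661, -0.45735158, -0.76960734]))
side 57.38822448260343 257.1295230509837 186.79718287747468 -0.10410554992796257 (array([-0.07702888, -1.02372881,  0.90900451]), array([ 0.39907637,  0.70483856, -0.58666091]))
[0.16338537 0.52493137 0.24478191] [[ 2.97254873e-01  9.54797961e-01 -6.28024336e-04]
 [ 9.54797314e-01 -2.97255422e-01 -1.14135347e-03]
 [-1.27644560e-03 -2.60363069e-04 -9.99999151e-01]] [-0.2288751   0.08562434  0.23034279] 0.1
```

View pics/scene0.png

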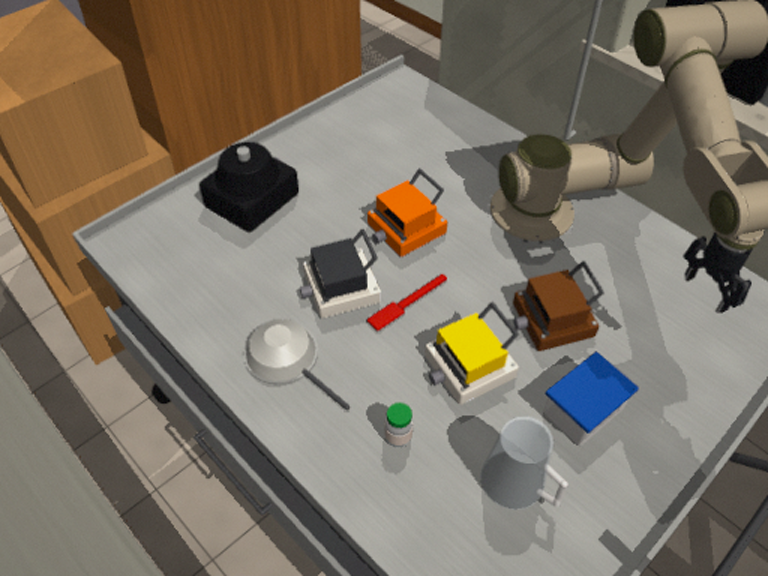

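View pics/side0.png

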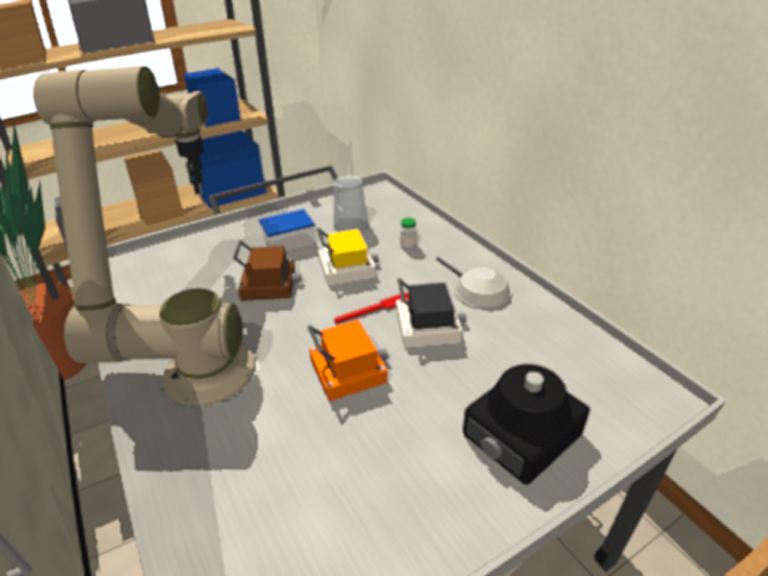

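Scene view: the yellow switch is at about (470,355) in the 1.5x picture, with its bail at (497,325), pointing to the robot. The brown decoy sits next to it on the robot's side. Next I fit the hood model to the yellow masks in both views.

```bash
cat > fit.py <<'E'
from h import *
import pickle
from scipy.optimize import minimize
ims=[pickle.load(open(n+"0.pkl","rb")) for n in("scene","side")]
def W(p,P):
    c,s=np.cos(p[2]),np.sin(p[2]); P=np.array(P,float)
    return np.c_[p[0]+c*P[:,0]-s*P[:,1],p[1]+s*P[:,0]+c*P[:,1],P[:,2]]
hood=[(x,y,z) for x in(-.045,.055) for y in(-.06,.06) for z in(.046,.101)]
box=[(x,y,z) for x in(-.075,.075) for y in(-.075,.075) for z in(0,.045)]
bail=[(-.07,-.045,.131),(-.07,.045,.131)]
if __name__=="__main__":
    masks=[]
    for im in ims:
        h=cv2.cvtColor(im["frame"],cv2.COLOR_RGB2HSV)
        m=cv2.inRange(h,(22,150,60),(35,255,255)); n,l,st,_=cv2.connectedComponentsWithStats(m)
        m=(l==1+np.argmax(st[1:,4])).astype(np.uint8); masks.append(cv2.resize(m,None,fx=4,fy=4,interpolation=0)); print(st[1:,:].max(0))
    def cost(p,full=False):
        t=[]
        for im,m in zip(ims,masks):
            q=cv2.convexHull(np.float32(proj(im,W(p,hood))*4+2)); r=np.zeros_like(m); cv2.fillConvexPoly(r,q.astype(np.int32),1)
            t.append(1-(r&m).sum()/(r|m).sum())
        return t if full else sum(t)
    c0=atz(ims[0],(472/1.5,348/1.5),.1)[:2]
    best=min((minimize(cost,[*c0,a],method="Nelder-Mead",options=dict(initial_simplex=[[*c0,a],[c0[0]+.02,c0[1],a],[c0[0],c0[1]+.02,a],[*c0,a+.2]],xatol=1e-4,fatol=1e-4)) for a in(-.4,0,.4)),key=lambda r:r.fun)
    p=best.x; print(p,cost(p,True)); np.save("p.npy",p)
    tiles=[]
    for im,cx,cy in((ims[0],(310,235),0),(ims[1],(230,170),0)):
        a=cv2.resize(im["frame"][:,:,::-1],None,fx=5,fy=5,interpolation=2)
        for S,c in((hood,(255,0,0)),(box,(0,160,0)),(bail,(0,0,255))):
            for q in proj(im,W(p,S)): cv2.circle(a,tuple(int(v) for v in q*5+2),4,c,-1)
        x,y=cx; tiles.append(a[(y-40)*5:(y+40)*5,(x-40)*5:(x+40)*5])
    cv2.imwrite("pics/fit.png",np.hstack(tiles)); print(W(p,[(-.07,0,.131),(.055,0,.046),(-.008,0,.09)]))
E
python3 fit.py
```

```text
[ 291  209   48   47 1236]
[218 153  27  26 536]
[ 0.49507747  0.21820091 -0.29004075] [np.float64(0.1519151138716356), np.float64(0.0987257736374344)]
[[0.42800122 0.2382203  0.131     ]
 [0.54778024 0.20247139 0.046     ]
 [0.48741161 0.22048884 0.09      ]]
```

View pics/fit.png

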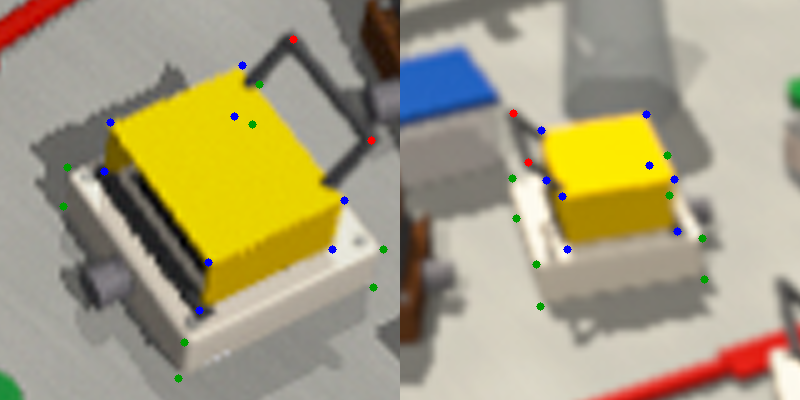

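The box, hood and bail points all line up in both views, so the fit is good to a few mm. Now the clearances (jug, brown decoy, tub, jar) and the waypoints.

```bash
python3 - <<'E'
from fit import *
p=np.load("p.npy"); s=ims[0]
for n,uv,z in(("jug top",(527,432),.17),("brown top",(558,298),.101),("brown knob",(520,328),.03),("tub lid",(592,385),.087),("jar cap",(399,412),.095)):
    w=atz(s,np.array(uv)/1.5,z); d=w[:2]-p[:2]; c,si=np.cos(p[2]),np.sin(p[2])
    print(n,w.round(3),"box frame",round(c*d[0]+si*d[1],3),round(-si*d[0]+c*d[1],3))
r0,a0=np.hypot(.125,.085),np.arctan2(.085,.125)
for t in np.arange(0,1.76,.125):
    print(round(t,3),W(p,[(.055-r0*np.cos(a0+t),0,.046+r0*np.sin(a0+t))])[0].round(4))
st=observe(); R=np.array(st["tool_rot"]); ang=np.arctan2(R[1,0],R[0,0]); d=p[2]-ang; d=(d+np.pi/2)%np.pi-np.pi/2
print("tool x yaw",ang,"turn z",d, "q6",st["q"][5])
print("toggle pts y -.06,-.03,-.005:",W(p,[(-.008,y,.085) for y in(-.06,-.03,-.005,.01)]).round(4))
E
```

```text
jug top [0.623 0.45  0.17 ] box frame 0.056 0.259
brown top [0.275 0.273 0.101] box frame -0.226 -0.01
brown knob [0.353 0.241 0.03 ] box frame -0.143 -0.019
tub lid [0.398 0.458 0.087] box frame -0.162 0.202
jar cap [0.729 0.23  0.095] box frame 0.221 0.078
0.0 [0.428  0.2382 0.131 ]
0.125 [0.4391 0.2349 0.1459]
0.25 [0.4519 0.2311 0.1593]
0.375 [0.4662 0.2268 0.1709]
0.5 [0.4817 0.2222 0.1805]
0.625 [0.4983 0.2172 0.1881]
0.75 [0.5157 0.2121 0.1934]
0.875 [0.5335 0.2067 0.1964]
1.0 [0.5516 0.2013 0.1971]
1.125 [0.5696 0.196  0.1954]
1.25 [0.5873 0.1907 0.1914]
1.375 [0.6044 0.1856 0.1851]
1.5 [0.6206 0.1808 0.1767]
1.625 [0.6356 0.1763 0.1662]
1.75 [0.6493 0.1722 0.1538]
tool x yaw 1.2689797976206885 turn z -1.5590205438744194 q6 -12.336153654257274
toggle pts y -.06,-.03,-.005: [[0.4703 0.163  0.085 ]
 [0.4788 0.1917 0.085 ]
 [0.486  0.2157 0.085 ]
 [0.4903 0.2301 0.085 ]]
```

```bash
python3 -m crank '[0,0,-0.13,0.022,-0.024,0,55, 0,0,-0.13,0.022,-0.024,0,55, 0,0,-0.13,0.022,-0.024,0,55, 0,0,-0.13,0.022,-0.024,0,55, 0,0,-0.13,0.022,-0.024,0,55, 0,0,-0.13,0.022,-0.024,0,55, 0,0,-0.13,0.022,-0.024,0,55, 0,0,-0.13,0.022,-0.024,0,55, 0,0,-0.13,0.022,-0.024,0,55, 0,0,-0.13,0.022,-0.024,0,55, 0,0,-0.13,0.022,-0.024,0,55, 0,0,-0.13,0.022,-0.024,-0.02,55, 0,0,0,0,0,-0.02,55, 0,0,0,0,0,0,55]' 30
cat > look.py <<'E'
import sys
from h import *
from fit import W
p=np.load("p.npy"); th=float(sys.argv[2]); n=sys.argv[3]; im=get_image(n); s=observe()
R=np.array(s["tool_rot"]); print(s["time_s"],np.round(s["position"],4),"yaw",round(np.arctan2(R[1,0],R[0,0]),3),"z",R[:,2].round(3),"F",np.round(s["ft_force"],1),s["grip_width"])
r0,a0=np.hypot(.125,.085),np.arctan2(.085,.125)
a=im["frame"][:,:,::-1].copy(); a=cv2.resize(a,None,fx=1.5,fy=1.5)
q=proj(im,W(p,[(.055-r0*np.cos(a0+th),y,.046+r0*np.sin(a0+th)) for y in(-.045,.045)])); print(q*1.5)
for u in q:
    if abs(u).max()<600: cv2.circle(a,tuple(int(v) for v in u*1.5),3,(0,0,255),-1)
cv2.imwrite("pics/"+sys.argv[1],a)
E
python3 look.py w1.png 0 wrist
```

```text
time_s: 1.5
position: [0.4267, 0.2362, 0.203]
tool_rot: [[0.958, -0.288, -0.005], [-0.288, -0.958, -0.001], [-0.005, 0.003, -1.0]]
ft_force: [0.0, 0.2, 0.6]
grip_width: 0.0471
1.55 [0.427  0.2369 0.2046] yaw -0.291 z [-0.003 -0.001 -1.   ] F [-0.1  0.3 -1.3] 0.04692684609259088
[[383.1585689  396.39413821]
 [382.97036218 224.15306438]]
```

View pics/w1.png

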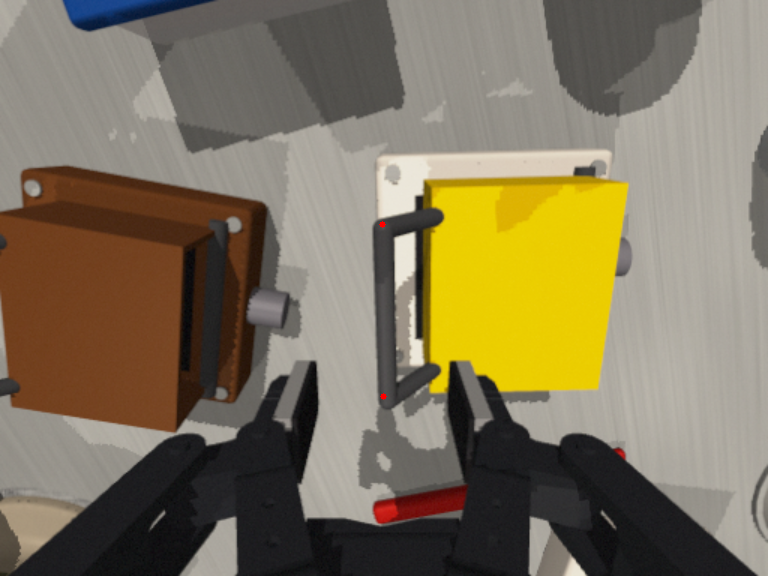

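The bail runs from (382,225) to (385,400), within about 1 mm of the model and between the jaws. Descending and pinching.

```bash
python3 -m crank '[0,0,0,0.001,0.001,-0.019,55, 0,0,0,0,0,-0.019,55, 0,0,0,0,0,-0.019,55, 0,0,0,0,0,-0.019,55, 0,0,0,0,0,0,55, 0,0,0,0,0,0,0, 0,0,0,0,0,0,0, 0,0,0,0,0,0,0, 0,0,0,0,0,0,0, 0,0,0,0,0,0,0, 0,0,0,0,0,0,0]' 20
```

```text
time_s: 2.65
position: [0.4284, 0.2386, 0.1305]
tool_rot: [[0.958, -0.286, 0.001], [-0.286, -0.958, 0.001], [0.001, -0.001, -1.0]]
ft_force: [-3.4, 2.7, 6.6]
grip_width: 0.0095
```

```bash
python3 -m crank '[0,0,0,0.0111,-0.0033,0.0149,0, 0,0,0,0.0128,-0.0038,0.0134,0, 0,0,0,0.0143,-0.0043,0.0116,0, 0,0,0,0.0155,-0.0046,0.0096,0, 0,0,0,0,0,0,0]'
```

```text
time_s: 3.15
position: [0.4841, 0.2227, 0.1816]
tool_rot: [[0.958, -0.287, 0.005], [-0.287, -0.958, 0.003], [0.004, -0.004, -1.0]]
ft_force: [-4.5, 5.6, 10.2]
grip_width: 0.0091
```

```bash
python3 -m crank '[0,0,0,0.0166,-0.005,0.0076,0, 0,0,0,0.0174,-0.0051,0.0053,0, 0,0,0,0.0178,-0.0054,0.003,0, 0,0,0,0.0181,-0.0054,0.0007,0, 0,0,0,0,0,0,0]'; python3 -m crank '[0,0,0,0.018,-0.0053,-0.0017,0, 0,0,0,0.0177,-0.0053,-0.004,0, 0,0,0,0.0171,-0.0051,-0.0063,0, 0,0,0,0.0162,-0.0048,-0.0084,0, 0,0,0,0,0,0,0]'; python3 look.py s1.png 1.5 side
```

```text
time_s: 3.65
position: [0.5546, 0.2019, 0.1968]
tool_rot: [[0.958, -0.287, 0.005], [-0.287, -0.958, 0.003], [0.004, -0.004, -1.0]]
ft_force: [2.7, 7.1, 4.1]
grip_width: 0.009
time_s: 4.15
position: [0.6234, 0.1815, 0.1751]
tool_rot: [[0.958, -0.287, 0.004], [-0.287, -0.958, 0.003], [0.003, -0.004, -1.0]]
ft_force: [4.5, 7.4, 2.7]
grip_width: 0.0091
4.2 [0.6227 0.1817 0.1757] yaw -0.291 z [ 0.004  0.003 -1.   ] F [3.4 6.  0.9] 0.008896151994098201
[[390.07583475 219.63063484]
 [382.67746294 206.01760275]]
```

View pics/s1.png

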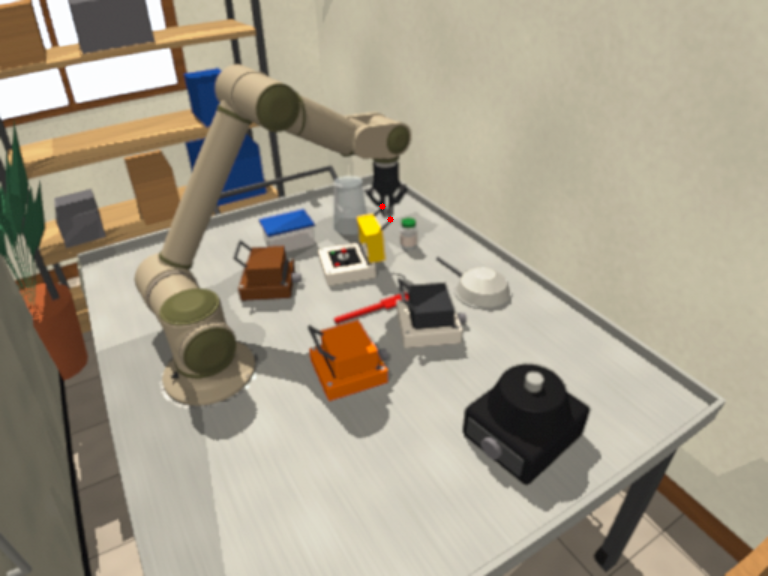

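The guard stands at about 1.5 rad with the bar in the jaws at (386,212). Easing it to its stop and letting go.

```bash
python3 -m crank '[0,0,0,0.015,-0.0045,-0.0105,0, 0,0,0,0.009,-0.0027,-0.008,0, 0,0,0,0,0,0,0, 0,0,0,0,0,0,35, 0,0,0,0,0,0,35, 0,0,0,0,0,0,35]'; python3 -m crank '[0,0,0,0,0,0.02,35, 0,0,0,0,0,0.03,35, 0,0,0,0,0,0.03,35, 0,0,0,0,0,0.03,35, 0,0,0,0,0,0,0]'; python3 look.py w2.png 1.75 wrist
```

```text
time_s: 4.8
position: [0.6449, 0.1734, 0.1568]
tool_rot: [[0.958, -0.287, 0.0], [-0.287, -0.958, -0.0], [0.0, 0.0, -1.0]]
ft_force: [-0.6, 0.5, 0.3]
grip_width: 0.0299
time_s: 5.3
position: [0.6459, 0.1735, 0.2715]
tool_rot: [[0.958, -0.287, 0.008], [-0.287, -0.958, 0.001], [0.008, -0.003, -1.0]]
ft_force: [0.1, 0.3, 0.5]
grip_width: 0.0165
5.35 [0.6454 0.1735 0.2687] yaw -0.291 z [ 0.004  0.    -1.   ] F [-0.5 -0.4 -1.1] 0.009367346067096655
[[385.58129494 360.91495581]
 [385.92656165 215.35614305]]
```

View pics/w2.png

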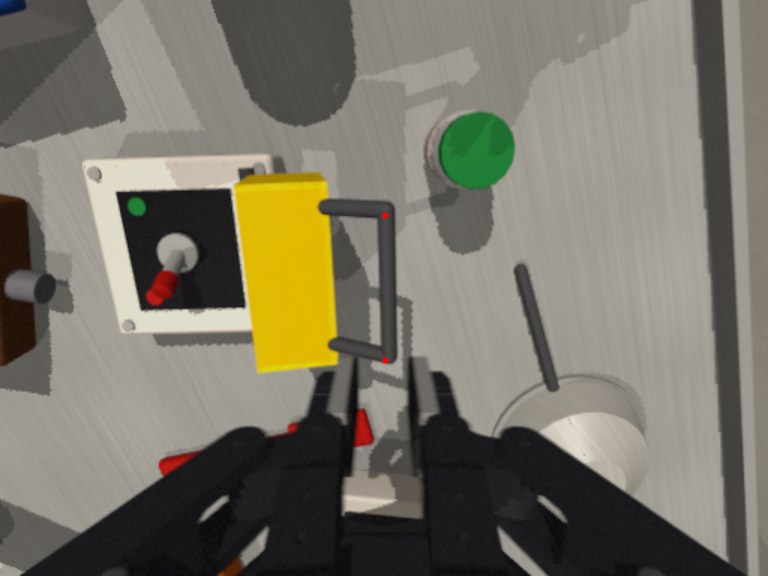

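Guard resting on its stop (bail at (388,212)–(390,360), matching 1.75 rad). The toggle, red cap at (158,290), leans to the -y side. Moving to the -y side of the toggle with the jaws shut.

```bash
python3 -m crank '[0,0,0,-0.0355,-0.0015,0,0, 0,0,0,-0.0355,-0.0015,0,0, 0,0,0,-0.0355,-0.0015,0,0, 0,0,0,-0.0355,-0.0015,0,0, 0,0,0,-0.0355,-0.0015,0,0, 0,0,0,0,0,-0.034,0, 0,0,0,0,0,-0.034,0, 0,0,0,0,0,-0.034,0, 0,0,0,0,0,-0.034,0, 0,0,0,0,0,-0.034,0, 0,0,0,0,0,-0.015,0, 0,0,0,0,0,0,0]'; python3 look.py w3.png 1.75 wrist
```

```text
time_s: 6.55
position: [0.4657, 0.1657, 0.0789]
tool_rot: [[0.958, -0.287, -0.006], [-0.287, -0.958, -0.001], [-0.006, 0.003, -1.0]]
ft_force: [0.6, -0.3, 0.5]
grip_width: -0.0002
6.6 [0.4666 0.1658 0.0805] yaw -0.291 z [-0.003 -0.    -1.   ] F [-0.2  0.9  0.6] -0.0001959167032337564
[[1409.90414452  581.35484033]
 [1982.1107209   -44.16263947]]
```

View pics/w3.png

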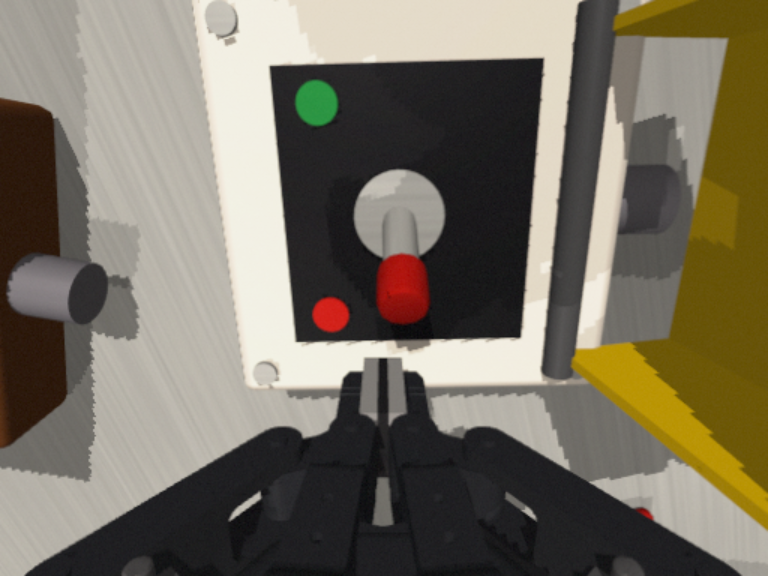

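Jaws shut at column 383, toggle cap at (403,290), so the line of push is about 4 mm off. I'll correct that and push toward +y.

```bash
python3 -m crank '[0,0,0,0.003,-0.001,0,0, 0,0,0,0.0023,0.0077,0,0, 0,0,0,0.0023,0.0077,0,0, 0,0,0,0.0023,0.0077,0,0, 0,0,0,0.0023,0.0077,0,0, 0,0,0,0.0023,0.0077,0,0, 0,0,0,0,0,0,0]'; python3 -m crank '[0,0,0,0.0012,0.0038,0,0, 0,0,0,0.0012,0.0038,0,0, 0,0,0,0,0,0,0]'
```

```text
time_s: 7.3
position: [0.4823, 0.2046, 0.0815]
tool_rot: [[0.958, -0.286, 0.0], [-0.286, -0.958, 0.0], [0.0, -0.001, -1.0]]
ft_force: [-0.3, -0.3, 0.4]
grip_width: 0.0003
time_s: 7.6
position: [0.4843, 0.2115, 0.0813]
tool_rot: [[0.958, -0.287, -0.001], [-0.287, -0.958, 0.0], [-0.001, 0.0, -1.0]]
ft_force: [-0.5, -0.2, 0.0]
grip_width: -0.0001
```

```bash
python3 -m crank '[0,0,0,0.0009,0.0029,0,0, 0,0,0,0,0,0,0]'|grep -E 'pos|ft'; python3 -m crank '[0,0,0,0.0009,0.0029,0,0, 0,0,0,0,0,0,0]'|grep -E 'pos|ft';python3 look.py w4.png 1.75 wrist
```

```text
position: [0.4853, 0.2141, 0.0813]
ft_force: [-0.4, -0.2, -0.6]
position: [0.4857, 0.2158, 0.0812]
ft_force: [-3.5, -10.3, 1.6]
8.05 [0.4857 0.2158 0.0812] yaw -0.291 z [-0.002 -0.003 -1.   ] F [-3.5 -9.2 -0.3] -2.8511775481228093e-05
[[1171.35995098  754.03224012]
 [1516.19634452  383.68553878]]
```

View pics/w4.png

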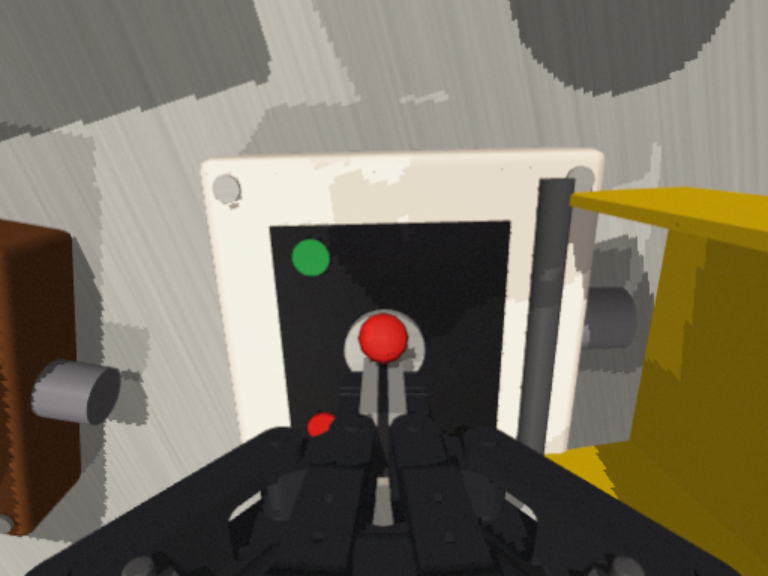

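```bash
python3 - <<'E'
from h import *
from fit import W
p=np.load("p.npy"); im=get_image("wrist")
m=cv2.inRange(cv2.cvtColor(im["frame"],cv2.COLOR_RGB2HSV),(0,170,90),(8,255,255)); n,l,st,c=cv2.connectedComponentsWithStats(m)
print([(s[4],(q*1.5).round()) for s,q in zip(st[1:],c[1:]) if s[4]>100])
for a in(0,.25,.5,.8,.9,1.0):
    t=a-.5; print(a,(proj(im,W(p,[(-.008,.040*np.sin(t),.046+.040*np.cos(t))]))*1.5).round())
E
```

```text
[(np.int32(806), array([383., 337.])), (np.int32(207), array([319., 423.]))]
0 [[382. 439.]]
0.25 [[382. 422.]]
0.5 [[382. 398.]]
0.8 [[382. 363.]]
0.9 [[382. 350.]]
1.0 [[382. 337.]]
```

The cap pixel (383,337) matches a toggle angle of 1.0, and a 10 N stop force was felt. Backing off, then going up and over the bail again.

```bash
python3 -m crank '[0,0,0,-0.0017,-0.0058,0,0, 0,0,0,-0.0017,-0.0058,0,0, 0,0,0,0,0,0.038,0, 0,0,0,0,0,0.038,0, 0,0,0,0,0,0.038,0, 0,0,0,0,0,0.038,0, 0,0,0,0,0,0.038,0, 0,0,0,0.0333,-0.0065,0,35, 0,0,0,0.0333,-0.0065,0,35, 0,0,0,0.0333,-0.0065,0,35, 0,0,0,0.0333,-0.0065,0,35, 0,0,0,0.0333,-0.0065,0,35, 0,0,0,0,0,0,35, 0,0,0,0,0,0,35]'; python3 look.py w5.png 1.75 wrist
```

```text
time_s: 9.5
position: [0.6496, 0.1725, 0.2709]
tool_rot: [[0.958, -0.287, -0.001], [-0.287, -0.958, 0.0], [-0.001, -0.0, -1.0]]
ft_force: [0.2, 0.4, 0.3]
grip_width: 0.0301
9.55 [0.649  0.1729 0.2715] yaw -0.291 z [-0.  0. -1.] F [-0.4  0.2  0. ] 0.030117877930509355
[[381.11852518 361.03628908]
 [380.88931289 215.20514866]]
```

View pics/w5.png

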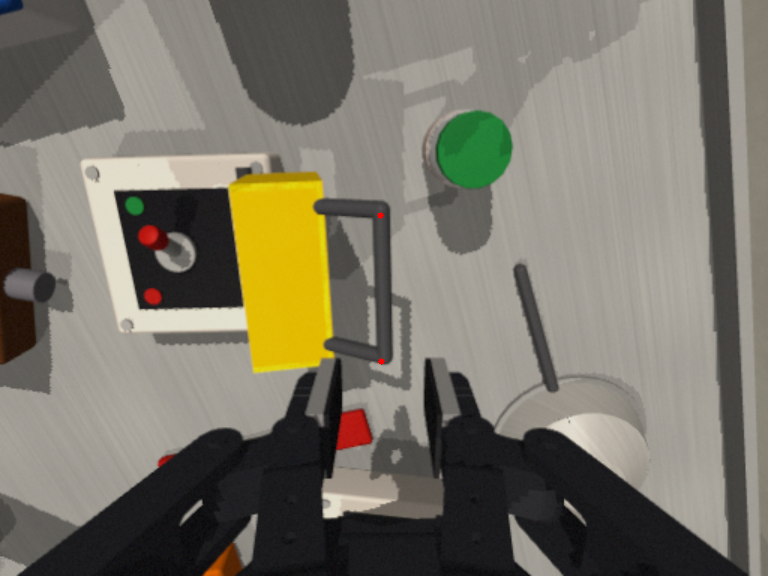

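The toggle leans to the green side, and the bail at columns 382–386 is centred between the jaws. Descending and pinching.

```bash
python3 -m crank '[0,0,0,0.001,0,-0.029,35, 0,0,0,0,0,-0.029,35, 0,0,0,0,0,-0.029,35, 0,0,0,0,0,-0.028,35, 0,0,0,0,0,0,35, 0,0,0,0,0,0,0, 0,0,0,0,0,0,0, 0,0,0,0,0,0,0, 0,0,0,0,0,0,0, 0,0,0,0,0,0,0]' 20
```

```text
time_s: 10.55
position: [0.6501, 0.1733, 0.1586]
tool_rot: [[0.958, -0.286, 0.001], [-0.286, -0.958, 0.001], [0.001, -0.001, -1.0]]
ft_force: [-5.4, 1.8, 4.5]
grip_width: 0.0088
```

```bash
python3 -m crank '[0,0,0,-0.0137,0.0041,0.0124,0, 0,0,0,-0.015,0.0045,0.0105,0, 0,0,0,-0.0162,0.0048,0.0084,0, 0,0,0,-0.0171,0.0051,0.0063,0, 0,0,0,-0.0177,0.0053,0.004,0, 0,0,0,-0.018,0.0053,0.0017,0, 0,0,0,0,0,0,0]'; python3 -m crank '[0,0,0,-0.0181,0.0054,-0.0007,0, 0,0,0,-0.0178,0.0054,-0.003,0, 0,0,0,-0.0174,0.0051,-0.0053,0, 0,0,0,-0.0166,0.005,-0.0076,0, 0,0,0,0,0,0,0]'
```

```text
time_s: 11.25
position: [0.5517, 0.2015, 0.2026]
tool_rot: [[0.958, -0.286, 0.004], [-0.286, -0.958, -0.002], [0.004, 0.001, -1.0]]
ft_force: [-1.3, -6.3, 5.5]
grip_width: 0.0087
time_s: 11.75
position: [0.4808, 0.2224, 0.1841]
tool_rot: [[0.958, -0.286, -0.001], [-0.286, -0.958, -0.002], [0.0, 0.002, -1.0]]
ft_force: [-5.2, -7.0, 4.0]
grip_width: 0.0093
```

```bash
python3 -m crank '[0,0,0,-0.0078,0.0023,-0.0048,0, 0,0,0,-0.0077,0.0023,-0.0048,0, 0,0,0,-0.0072,0.0022,-0.0058,0, 0,0,0,-0.0071,0.0021,-0.0058,0, 0,0,0,-0.0064,0.0019,-0.0067,0, 0,0,0,-0.0064,0.0019,-0.0067,0, 0,0,0,-0.0056,0.0017,-0.0074,0, 0,0,0,-0.0055,0.0016,-0.0075,0, 0,0,0,0,0,0,0, 0,0,0,0,0,0,0]'; python3 look.py s2.png 0 scene
```

```text
time_s: 12.75
position: [0.4287, 0.238, 0.1346]
tool_rot: [[0.958, -0.286, 0.0], [-0.286, -0.958, -0.002], [0.001, 0.002, -1.0]]
ft_force: [-3.9, -6.1, 1.8]
grip_width: 0.0092
12.8 [0.4287 0.238  0.1346] yaw -0.29 z [-0.    -0.002 -1.   ] F [-4.7 -7.  -0.7] 0.009136886681258428
[[492.32371283 303.79732045]
 [515.81384224 334.06231012]]
```

```bash
python3 - <<'E'
import cv2
a=cv2.imread("pics/s2.png")[230:430,380:620]; cv2.imwrite("pics/s2c.png",cv2.resize(a,None,fx=3,fy=3))
E
```

```text
(no output)
```

View pics/s2c.png

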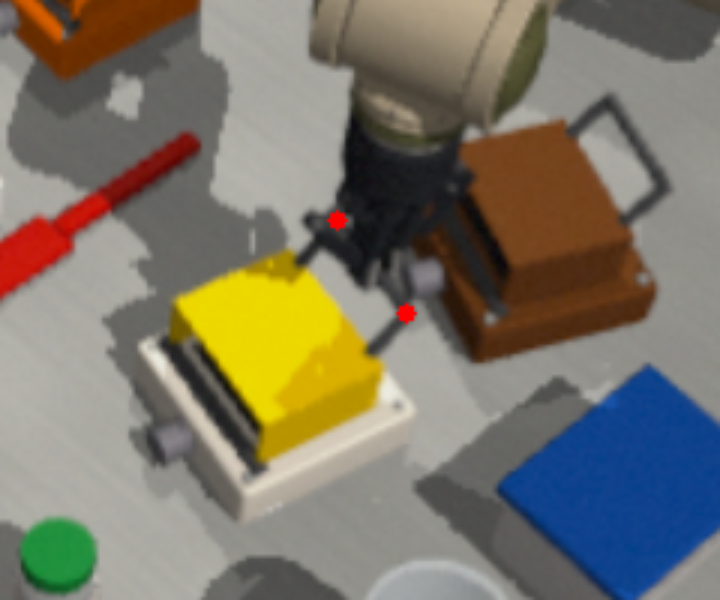

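The guard looks shut, with the bail ends on the model marks. I'll press gently to confirm contact at the stop.

```bash
python3 -m crank '[0,0,0,0,0,-0.002,0, 0,0,0,0,0,0,0]'|grep -E 'pos|ft'; python3 -m crank '[0,0,0,0,0,-0.002,0, 0,0,0,0,0,0,0]'|grep -E 'pos|ft'
```

```text
position: [0.4284, 0.2382, 0.1337]
ft_force: [-9.5, -6.4, 12.9]
position: [0.4285, 0.2387, 0.1326]
ft_force: [-12.2, -3.7, 20.9]
```

The upward force rises to 21 N, so the guard is on its stop. Releasing and withdrawing.

```bash
python3 -m crank '[0,0,0,0,0,0.002,0, 0,0,0,0,0,0,20, 0,0,0,0,0,0,50, 0,0,0,0,0,0,50, 0,0,0,0,0,0,50, 0,0,0,0,0,0.01,50, 0,0,0,0,0,0.03,50, 0,0,0,0,0,0.04,50, 0,0,0,0,0,0.04,50, 0,0,0,-0.03,0,0.03,50, 0,0,0,0,0,0,50, 0,0,0,0,0,0,50]'; python3 look.py w6.png 0 wrist
```

```text
time_s: 14.4
position: [0.3989, 0.2389, 0.2825]
tool_rot: [[0.958, -0.287, 0.002], [-0.287, -0.958, 0.0], [0.002, -0.001, -1.0]]
ft_force: [0.5, -0.8, -0.9]
grip_width: 0.0426
14.45 [0.399  0.2388 0.2815] yaw -0.291 z [-0. -0. -1.] F [-0.2 -0.6 -1.4] 0.04293265558146021
[[421.81300411 327.00303207]
 [425.96184221 193.6395587 ]]
```

View pics/w6.png

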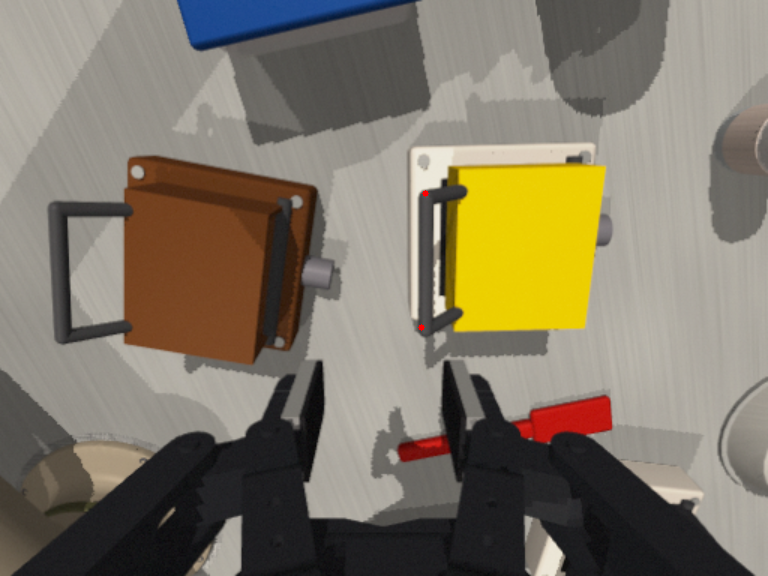

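The guard is shut: the bail at (425,193)–(425,330) sits on the model marks for 0 rad. The gripper is clear of everything, so I'm handing in.

```bash
python3 -c "
from rig import *
print(close_job())"
```

```text
the job is handed in; nothing more can be done
None
```

The blender's toggle is on and the yellow guard is shut again over it. I handed the job in at about 14.5 s of robot time, and it reported no verdict.

- **Guard opened:** I lifted it by its bail to its stop. The wrist picture matched the model at 1.75 rad.
- **Toggle flipped:** I pushed it over until it hit its stop at about 10 N. The red cap's pixel position matched 1.0 rad.
- **Guard shut:** I held the bail all the way down, then pressed lightly, and the upward force rose to 21 N at the stop. After release, the bail lay on the model's marks for 0 rad.
- **Gripper clear:** It stood about 150 mm above the bail at hand-in, with contact force near zero.
- **Not fully checked:** The arm stayed away from the fridge switch and the bystanders, and I saw none of them move. I did not measure their final positions or the fridge toggle's angle. I could not see the blender toggle again once the guard was shut.

No check failed or disagreed. The only oddity was sideways wrist forces of about 5–8 N while holding the bail, well within limits.

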